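# Seat a mould on the bench vibrator and hold the spring-return dial at three

### The arm

A 6-joint arm with a two-finger parallel gripper is mounted at the origin on a cart in front of the work surface, level with it; the furniture and walls round the work are solid. World frame = base frame: x ahead of the robot, y to its left, z up, the work surface at z = 0. Lengths are in mm, angles in rad, forces in N, time in s.
With the tool pointing down it reaches from about 350 to 775 mm from the base axis. Payload 7.3 kg.
Tool frame: the origin (TCP) lies on the centre line of the jaws, within the pads' length; the fingertips stand 17 mm ahead of it and the grasp point (between the pads) lies 2 mm behind it; z points along the fingers, y is the line along which they close (so a half turn about z gives the same grasp; the last joint's range is limited). The gripper opens to 92 mm and grips with 3 to 60 N. Pads are 19 mm wide; open, the fingers measure 130 mm over their backs; the gripper's body (75 mm by 190 mm) begins 47 mm behind the grasp point.
Start: joints at [-1.34, 0.342, 1.524, -0, 1.275, -0.146], TCP at [193.196, -488.182, 208.141] pointing down, gripper open.
Joint ranges: [-2.53, 2.53], [-0.77, 2.02], [0.04, 2.7], [-1, 4.14], [0.28, 2.66], [-3.11, 3.11]. Speed limits (rad/s): [2.57, 2.57, 3.14, 3.14, 3.14, 3.14].

### API

Orientations are given as [roll, pitch, yaw] about the fixed x, y, z axes, in that order (R = Rz(yaw) Ry(pitch) Rx(roll)).
In Python, from plant import bot gives the robot as it stands. The module is installed in compiled form; this text tells all that it offers.
- The arm moves only by the shell command python3 -m pendant 'ROWS'. ROWS is JSON, a list of rows, each a list of 3 entries, a list of its own where there are three numbers: the shift along the world's x, y, z as a fraction of full scale, then the turn, a rotation vector about the world's x, y, z as a fraction of full scale, then the opening, from -1 (shut) to 1 (fully open), so that 0 is half open. In form: [[[tx, ty, tz], [rx, ry, rz], claw], ...]. A call has exactly 10 rows; each row shifts and turns the commanded pose from where the row before left it; what a row does not reach is not made up. Full scale, the value 1, is 30 mm for a shift and 0.12 rad for a turn. A row lasts 1/12 s, in which the tool goes at most 41.7 mm and 7.16 degrees, less where a joint would pass 70% of its speed; a pose out of reach is approached as far as the arm can. A call with a number of a shift or a turn outside -1 to 1 is refused whole. A call with a gripper value outside its range is refused whole. The fingers move at their own pace and stop on an object; the grip force is fixed at half the most. Time passes only in rows, so rows that do not move let the fingers close, or fill a call up. It gives the time, the measured TCP pose, the force, the opening and the grip force at its end, in the units of the state.
- bot.get_obs(): the state, without advancing time (a new reading comes with each control period).
- bot.capture(name): name is "scene" or "top" or "wrist"; returns the picture (384x512x3 uint8, blue, green, red); there is no depth.
- bot.camera_params(name): a dict with "fovy" (degrees; the focal length in pixels is half the picture's height over the tangent of half this angle, whatever the lens; pixels are square), "cx", "cy" (the principal point, pixels), "camera_from_world" (4x4, takes a point from world to camera coordinates). Camera axes: x right, y down, z forward; pixel columns grow to the right and rows downward; lengths in mm; the calibration is good to about 2 mm. The wrist camera is an equidistant fisheye: a pixel r from the principal point sees the ray r / f radians off the axis. A picture is of the moment at which its call begins: read the wrist's pose just before it. camera_params takes no time and is no camera call; for the wrist camera it gives the pose at the moment of the call.
- bot.close_job(): hands the job in; it is judged then, once.
The state is a dict: "time": time; "joint_positions": joint angles; "dq": joint speeds; "tau": joint torques, N m; "tool_pos": TCP position; "tcp_rot": TCP orientation; "contact_force": force on the tool from outside, world axes, zero at the start; "moment": the same for the moment, N m; "grip_width": finger opening in mm; "finger_force": force on a finger pad.
Only numpy, scipy, OpenCV 4.12 (cv2) and the standard library are available. Lean on these libraries where they do the work, as an engineer would, in place of code of your own. Each camera call takes 0.05 s, during which the arm holds its last target. There are 200 camera calls.

### The job

Set the clamped plaster mould on the bench vibrator so that both drilled lugs go over the two steel posts and it lies flat, fully home on the rubber plate; lower it, do not drop it, and let go of it. Then take the vibrator's black dial by its grip bar, turn it clockwise past the one-dot and two-dot clicks to the three-dot click, and keep hold of it there against its return spring: the job finishes with the gripper still holding the dial at three. Leave the cup, the pigment jar and the plaster blank where they are.

Things in the scene. Friction and masses are not known exactly. Their poses are not given: they have to be found in the camera images.
- mould_center (a point): centre of the clamped mould: cream two-part plaster block 54 (its x) x 84 (its y) x 50 mm (z) in a steel carrier, 0.3 to 0.6 kg, upright on the bench, this point 25 mm above its underside. A steel lug at each end along its y makes it 142 mm long at the foot. Grasp it across its 54 mm width. It fits the posts either way round. Axes: the block's, z up.
- vibrator: bench vibrator, fixed: blue housing 180 (its x) x 290 (its y) mm, origin under its centre on the bench, x away from the robot (yaw up to 0.25 rad either way), y to the left, z up. On its left part a black rubber plate 150 x 170 mm, 90 mm above the bench; on its right part the control pod with the dial, also 90 mm high.
- nest (a point): on the rubber plate's surface (90 mm above the bench), midway between the two steel posts; axes as the vibrator's. The posts stand at 56 mm along +y and -y, 10 mm in diameter, 32 mm tall, the top 10 mm tapering to a 3 mm tip. With the mould home its centre is 25 mm above this point.
- dial_grip: upright black grip bar of the dial with a white pointer line: 72 mm long (its x, from 32 mm behind to 40 mm ahead of the axis), 13 mm thick (its y), 40 mm tall. Origin on the dial's axis; the bar reaches 15 mm above and 25 mm below it, where the dial's disc (58 mm in diameter) begins; the pod's top is 32 mm below. Its +x points as the pointer; it turns with the dial.
- dial (a joint): dial angle (rad): 0 at rest, grows clockwise seen from above. At rest the pointer is 0.6 rad left of the vibrator's +x, at a black bar mark. Ball clicks at 0.40 (one red dot), 0.80 (two), 1.20 (three); stop at about 1.27. A return spring (0.13 N m at rest to 0.21 at three, plus up to 0.06 to leave a click) turns it back to 0 when let go, from any click.
- cup_a: bystander: whitish cup stained with salmon silicone, 94 x 93 x 83 mm, origin at the centre of its underside
- pigment_ochre: bystander: clear jar of ochre pigment, 47 mm in diameter, 98 mm tall, origin at the centre of its underside
- plaster_blank_2: bystander: cream plaster blank 48 x 48 x 20 mm, origin at the centre of its underside
- lug_hole (a point): centre, at the underside, of the hole in the lug at the mould's +y end, 56 mm from the mould's centre; the other lug's hole is 56 mm from it along -y. Holes: upright, right through, 13 mm in diameter. Lugs: 34 (x) x 30 (y) x 12 mm, flush with the underside.
There are look-alikes about, which are no part of the job. Leave any yellow look-alike of the part that bears mould_center alone.

How it is judged (in metres and radians):
On the way:
1. the mould is home over both posts, let go, with the dial still at rest (horizontal distance between mould_center and nest below 0.005 m and z of mould_center in the frame of nest below 0.029 m and angle between the y axis of mould_center and the y axis of nest, either way round below 0.08 rad and angle between mould_center's own z axis and vertical below 0.06 rad and contact force between the fingers and mould below 0.05 N and value of joint dial below 0.2 rad), for 0.2 s.
At the end, for the whole second after the job is handed in: the gripper's fingers hold the dial's grip bar at the three-dot click (more than 1.10 rad) through the last second; the mould lies home over both posts (within 5 mm and 0.08 rad of the nest, less than 4 mm high, level within 0.06 rad), touched by no part of the arm (value of joint dial above 1.1 rad and contact force between the fingers and dial_grip above 0.5 N and horizontal distance between mould_center and nest below 0.005 m and z of mould_center in the frame of nest below 0.029 m and angle between the y axis of mould_center and the y axis of nest, either way round below 0.08 rad and angle between mould_center's own z axis and vertical below 0.06 rad and contact force between each of the arm, the fingers and mould below 0.05 N); the arm keeps its last pose, push and grip.
It fails at once if the mould is dropped (falls faster than 0.45 m/s with no finger on it) (linear speed of mould above 0.45 m/s and contact force between the fingers and mould below 0.05 N).
It fails at once if the cup is moved by more than 30 mm (distance of cup_a from where it was at the start of the episode above 0.03 m).
It fails at once if the pigment jar is moved by more than 30 mm (distance of pigment_ochre from where it was at the start of the episode above 0.03 m).
It fails at once if the plaster blank is moved by more than 30 mm (distance of plaster_blank_2 from where it was at the start of the episode above 0.03 m).
It also fails if it takes over 54 s, if anything falls off the work surface, if the arm or the gripper's body presses on something with over 40 N, if the wrist force passes 120 N, or if a joint passes its speed limit or range.

## Working session

There is one attempt and no reset: what is moved stays moved. The work goes in short steps, Python scripts to look and compute and a shell command to move; the robot and the scene stay as the last step left them, time stands still between calls to the robot, and variables do not carry over. Pictures are saved under pics/ and viewed, at most 10 in all, crops included, and the job is handed in when it is done.

```bash
mkdir -p pics; cat > h.py <<'E'
import numpy as np, cv2
from plant import bot
def K(p): return 192/np.tan(np.radians(p["fovy"])/2)
def ray(p,u,v,fish=False):
    f=K(p); a=np.array([u-p["cx"],v-p["cy"]],float)
    if fish:
        r=np.hypot(*a); t=r/f; d=np.array([*(a/max(r,1e-9)*np.sin(t)),np.cos(t)])
    else: d=np.array([a[0]/f,a[1]/f,1]); d/=np.linalg.norm(d)
    T=np.array(p["camera_from_world"]); R=T[:3,:3]
    return -R.T@T[:3,3], R.T@d
def onz(p,u,v,z,fish=False):
    o,d=ray(p,u,v,fish); return o+d*(z-o[2])/d[2]
def proj(p,X,fish=False):
    T=np.array(p["camera_from_world"]); c=T[:3,:3]@np.array(X,float)+T[:3,3]; f=K(p)
    if fish:
        r=np.hypot(c[0],c[1]); t=np.arctan2(r,c[2]); return np.array([p["cx"],p["cy"]])+f*t*c[:2]/max(r,1e-9)
    return np.array([p["cx"],p["cy"]])+f*c[:2]/c[2]
def tri(rs):
    A=np.zeros((3,3));b=np.zeros(3)
    for o,d in rs:
        M=np.eye(3)-np.outer(d,d);A+=M;b+=M@o
    X=np.linalg.solve(A,b); return X,[np.linalg.norm((np.eye(3)-np.outer(d,d))@(X-o)) for o,d in rs]
E
python3 - <<'E'
from h import *
ims=[]
for n in("scene","top","wrist"):
    p=bot.camera_params(n); im=bot.capture(n); np.save(f"{n}0.npy",im)
    import json; json.dump({k:np.array(v).tolist() for k,v in p.items()},open(f"{n}0.json","w"))
    cv2.imwrite(f"pics/{n}0.png",im); o,d=ray(p,256,192);print(n,p["fovy"],p["cx"],p["cy"],o.round(),d.round(2))
cv2.imwrite("pics/st.png",cv2.resize(np.hstack([np.load("scene0.npy"),np.load("top0.npy")]),None,fx=.78,fy=.78))
print(bot.get_obs())
E
```

```text
scene 50.32893739721957 259.4185928914139 194.66091092264023 [-189.  910.  827.] [ 0.52 -0.68 -0.52]
top 50.54629608331819 253.67852785762048 195.62143855904694 [ 424.   13. 1662.] [ 0.08 -0.01 -1.  ]
wrist 65.70646984690485 248.9138220371248 192.09733925502144 [ 265. -458.  383.] [-0.26 -0.13 -0.96]
{'time': 0.15, 'joint_positions': array([-1.33999652e+00,  3.42581176e-01,  1.52474997e+00, -3.29390164e-05,
        1.27539960e+00, -1.45997293e-01]), 'dq': array([ 0.0011207 , -0.00181791, -0.0013454 ,  0.00024595, -0.00063465,
        0.00130364]), 'tau': array([ 9.65580839e-04, -4.31470227e+01, -2.44352281e+01,  7.17557478e-02,
        5.37317398e-02, -8.75243609e-05]), 'tool_pos': array([ 193.1120451 , -487.86458772,  207.61164433]), 'tcp_rot': array([-3.14046208e+00, -1.34403533e-04,  3.76806630e-01]), 'contact_force': array([-0.80341556,  0.6585073 , -0.46409877]), 'moment': array([0.0351911 , 0.03471327, 0.03336462]), 'finger_force': 0.0, 'grip_width': 91.84243007164265}
```

View pics/top0.png

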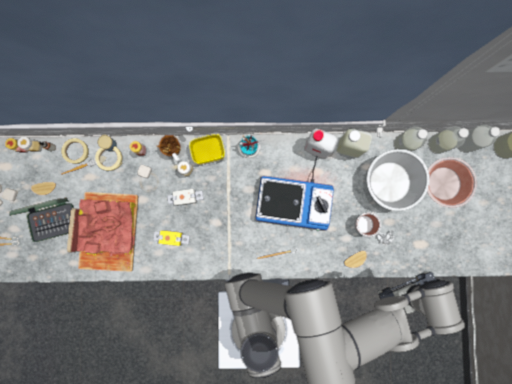

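View pics/scene0.png

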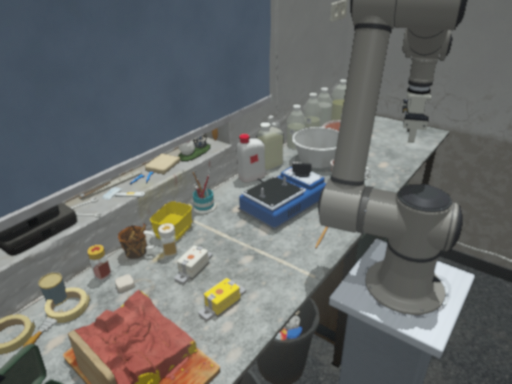

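Top view: cream mould at (186,197), its yellow look-alike at (170,239), vibrator at (295,203) with dial at (321,205), jar at (183,168), cup at (369,225). The scene view shows the same things: mould (192,262), vibrator (280,195).

```bash
python3 - <<'E'
from h import *
import json
p=json.load(open("top0.json")); s=json.load(open("scene0.json"))
for n,u,v,z in[("mould",186,197,50),("lugL",171.5,199,12),("lugR",201,196,12),("yellow",170,239,50),("vib",295,203,90),("dial",321,205,137),("jar",183,168,98),("cup",369,225,80),("bucket",398,180,150)]:
    X=onz(p,u,v,z);print(n,X.round(),proj(s,X).round())
im=np.load("top0.npy")
hsv=cv2.cvtColor(im,cv2.COLOR_BGR2HSV)
m=cv2.inRange(hsv,(100,120,60),(125,255,255))
m[:150]=0;m[250:]=0;m[:,:230]=0;m[:,360:]=0
pts=cv2.findNonZero(m);r=cv2.minAreaRect(pts);b=cv2.boxPoints(r);print(r)
print([onz(p,*q,90).round() for q in b])
cv2.imwrite("pics/topz.png",cv2.resize(np.hstack([im[150:250,140:220],im[150:250,240:350]]),None,fx=4,fy=4,interpolation=cv2.INTER_CUBIC))
E
```

```text
mould [530. 280.  50.] [195. 253.]
lugL [525. 345.  12.] [182. 276.]
lugR [535. 225.  12.] [207. 253.]
yellow [365. 344.  50.] [223. 290.]
vib [ 498. -148.   90.] [284. 184.]
dial [ 487. -241.  137.] [301. 164.]
jar [639. 284.  98.] [166. 228.]
cup [ 409. -434.   80.] [343. 163.]
bucket [ 576. -528.  150.] [319. 129.]
((294.57568359375, 202.4549560546875), (72.41598510742188, 45.31501770019531), 7.907162666320801)
[array([435.,   5.,  90.]), array([609., -21.,  90.]), array([ 566., -299.,   90.]), array([ 393., -270.,   90.])]
```

View pics/topz.png

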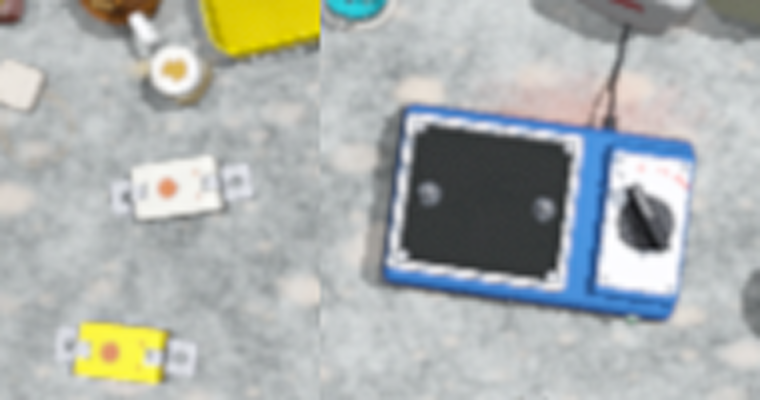

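Lugs of the cream mould are at top pixels (170.5,199) and (199,195.5), giving mould yaw ≈ +0.13. The posts at (267,198) and (296,202) give vibrator yaw ≈ −0.14. I'll go over the vibrator with two wrist looks on the way to the mould.

```bash
python3 -m pendant '[[[0.9,0.8,0.2],[0,0,0.8],1],[[1,0.9,0.2],[0,0,0.9],1],[[1,0.9,0.2],[0,0,0.9],1],[[1,0.9,0.2],[0,0,0.9],1],[[1,0.9,0.2],[0,0,0.9],1],[[1,0.9,0],[0,0,0.9],1],[[1,0.9,0],[0,0,0.9],1],[[1,0.9,0],[0,0,0.9],1],[[1,0.9,0],[0,0,0.9],1],[[1,0.9,0],[0,0,0.9],1]]'
cat > shot.py <<'E'
from h import *
import json,sys
n=sys.argv[1]; p=bot.camera_params("wrist"); im=bot.capture("wrist"); o=bot.get_obs()
json.dump({k:np.array(v).tolist() for k,v in p.items()},open(n+".json","w")); np.save(n+".npy",im)
cv2.imwrite(f"pics/{n}.png",im); print(o["time"],o["tool_pos"].round(1),o["tcp_rot"].round(3),o["contact_force"].round(1),ray(p,256,192,1)[0].round())
E
python3 -m pendant '[[[0,0.8,0],[0,0,0],1],[[0,0.9,0],[0,0,0],1],[[0,0.9,0],[0,0,0],1],[[0,0.9,0],[0,0,0],1],[[0,0.5,0],[0,0,0],1],[[0,0,0],[0,0,0],1],[[0,0,0],[0,0,0],1],[[0,0,0],[0,0,0],1],[[0,0,0],[0,0,0],1],[[0,0,0],[0,0,0],1]]'
python3 shot.py w1
```

```text
time: 0.98
tool_pos: [491.3, -219.4, 238.0]
tcp_rot: [-3.141, -0.0, 1.45]
contact_force: [0.1, -1.0, 0.4]
grip_width: 92.0
finger_force: 0.0
time: 1.82
tool_pos: [490.1, -102.2, 238.0]
tcp_rot: [-3.141, 0.0, 1.443]
contact_force: [-0.3, 0.3, 0.6]
grip_width: 92.1
finger_force: 0.0
1.8667 [ 490.2 -102.1  238. ] [-3.141  0.     1.443] [-0.3  0.3  0.1] [500. -24. 414.]
```

View pics/w1.png

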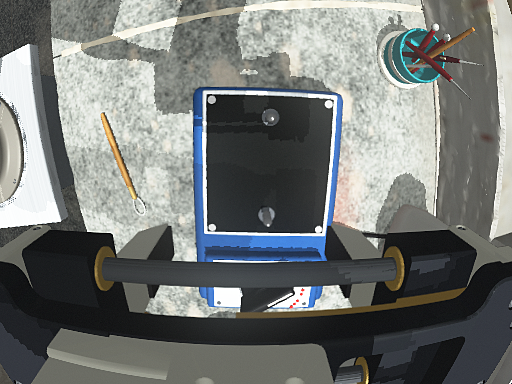

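The wrist view shows both posts, at (271,117) and (266,215), on the black plate with its white border; the dial is at (275,298). I'll take a second view further on.

```bash
python3 -m pendant '[[[0,0.6,0],[0,0,0.2],1],[[0,0.9,0],[0,0,0.2],1],[[0,0.9,0],[0,0,0],1],[[0,0.6,0],[0,0,0],1],[[0,0.2,0],[0,0,0],1],[[0,0,0],[0,0,0],1],[[0,0,0],[0,0,0],1],[[0,0,0],[0,0,0],1],[[0,0,0],[0,0,0],1],[[0,0,0],[0,0,0],1]]' | head -2
python3 shot.py w2
python3 -m pendant '[[[0.1,0.9,0],[0,0,0.3],1],[[0.1,1,0],[0,0,0.3],1],[[0.1,1,0],[0,0,0.3],1],[[0.1,1,0],[0,0,0.3],1],[[0.1,1,0],[0,0,0.3],1],[[0.1,1,0],[0,0,0.3],1],[[0.1,0.7,0],[0,0,0],1],[[0,0.3,0],[0,0,0],1],[[0,0,0],[0,0,0],1],[[0,0,0],[0,0,0],1]]'
python3 shot.py w3
python3 - <<'E'
import cv2,numpy as np
cv2.imwrite("pics/w23.png",np.vstack([cv2.resize(np.hstack([np.load("w2.npy")[60:360,130:430],np.load("w3.npy")[0:300,110:410]]),None,fx=1.33,fy=1.33)]))
E
```

```text
time: 2.7
tool_pos: [490.2, -6.1, 238.1]
2.75 [490.2  -5.9 238.1] [-3.142  0.     1.492] [ 0.5  0.  -0.4] [497.  72. 414.]
time: 3.58
tool_pos: [511.1, 201.2, 237.9]
tcp_rot: [-3.141, 0.001, 1.709]
contact_force: [0.1, -1.0, -0.1]
grip_width: 91.3
finger_force: 0.0
3.6333 [511.1 200.7 238. ] [-3.141e+00  1.000e-03  1.708e+00] [ 0.4 -0.8 -0. ] [501. 279. 413.]
```

View pics/w23.png

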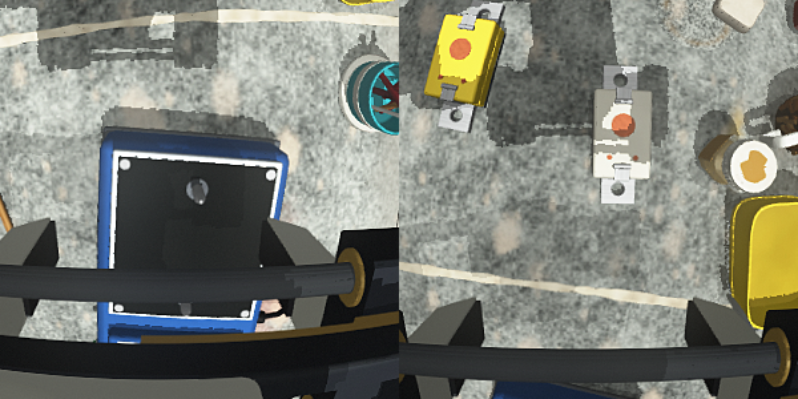

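w2 shows the far post at about (278,203) and three plate screws. w3 shows the cream mould with its two lug holes at about (276,60) and (275,141), the yellow look-alike to its left and the jar to its right. Now the refined pixels.

```bash
python3 - <<'E'
from h import *
import json
P={n:json.load(open(n+".json")) for n in("w1","w2","w3")};I={n:np.load(n+".npy") for n in P}
def blob(n,u,v,r,lo,hi=256,ch="g"):
    g=cv2.cvtColor(I[n],cv2.COLOR_BGR2GRAY).astype(float); w=g[v-r:v+r+1,u-r:u+r+1]; m=(w>=lo)&(w<hi); y,x=np.nonzero(m); return u-r+x.mean(),v-r+y.mean(),m.sum()
for n,L in(("w1",[(211,100),(329,103),(209,228),(324,228)]),("w2",[(223,182),(334,190),(219,290),(314,295)])):
    for u,v in L:
        b=blob(n,u,v,6,150); print(n,np.round(b,1),onz(P[n],b[0],b[1],90,1).round(1))
def crop(n,u,v,r,f=8): return cv2.resize(I[n][v-r:v+r,u-r:u+r],(2*r*f,2*r*f),interpolation=cv2.INTER_NEAREST)
c=[crop("w1",270,118,16),crop("w1",266,213,16),crop("w2",278,203,16)]
d=[crop("w3",276,60,16),crop("w3",275,141,16),crop("w3",276,100,16)]
cv2.imwrite("pics/cr.png",np.vstack([np.hstack(c),np.hstack(d)]))
E
```

```text
w1 [209.9  99.3  66. ] [459.4 -10.8  90. ]
w1 [330.2 102.4 112. ] [589.5 -29.   90. ]
w1 [209.1 228.4 106. ] [ 434.9 -158.3   90. ]
w1 [322.2 228.8  84. ] [ 569.8 -176.8   90. ]
w2 [222.  181.4  98. ] [459.6  -8.7  90. ]
w2 [335.3 189.7 106. ] [589.4 -28.8  90. ]
w2 [217.9 292.4  67. ] [ 436.8 -158.3   90. ]
w2 [315.4 296.3  72. ] [ 566.8 -177.7   90. ]
```

View pics/cr.png

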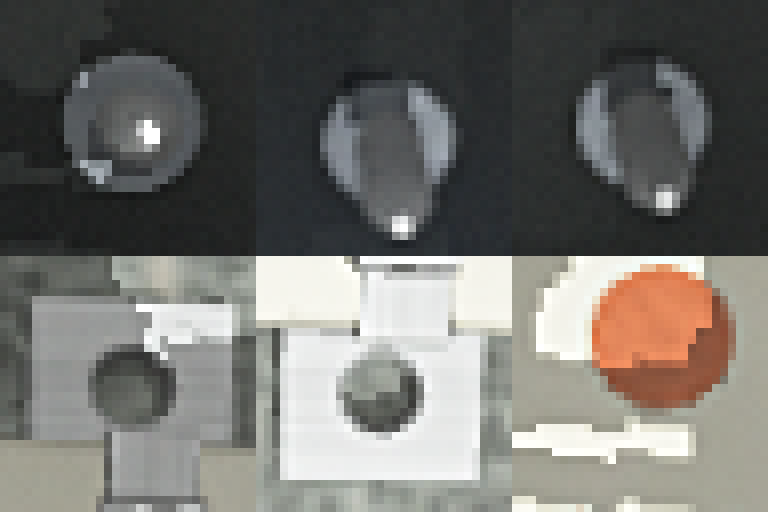

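The posts show as bright tips over round flanges, and the lug holes show clearly; I read their centres off the crop by pixel.

```bash
python3 - <<'E'
from h import *
import json
P={n:json.load(open(n+".json")) for n in("w1","w2","w3")}
X,e=tri([ray(P["w1"],272.1,117.9,1),ray(P["w2"],280.6,211.5,1)]);print("tipA tri",X.round(1),np.round(e,1))
X,e=tri([ray(P["w1"],270.1,116.8,1),ray(P["w2"],278,202.3,1)]);print("baseA tri",X.round(1),np.round(e,1))
for n,w,u,v,z in[("tipA","w1",272.1,117.9,121),("tipA","w2",280.6,211.5,121),("tipB","w1",267.9,224.2,121),("baseA","w1",270.1,116.8,91),("baseA","w2",278,202.3,91),("baseB","w1",266,213.5,91)]: print(n,w,onz(P[w],u,v,z,1).round(1))
A=onz(P["w1"],272.1,117.9,121,1);B=onz(P["w1"],267.9,224.2,121,1);d=A-B
print("nest",((A+B)/2).round(1),"dist",np.linalg.norm(d),"yaw",np.arctan2(-d[0],d[1]))
A=onz(P["w3"],276,60.1,12,1);B=onz(P["w3"],274.25,141.25,12,1);d=A-B
print("mould",A.round(1),B.round(1),((A+B)/2).round(1),"dist",np.linalg.norm(d),"yaw",np.arctan2(-d[0],d[1]))
t=json.load(open("top0.json"));print("mould top",proj(t,(A+B)/2))
E
```

```text
tipA tri [521.1 -38.4 120.9] [0. 0.]
baseA tri [521.2 -38.4  90.3] [0. 0.]
tipA w1 [521.1 -38.4 121. ]
tipA w2 [521.1 -38.4 121. ]
tipB w1 [ 504.5 -148.5  121. ]
baseA w1 [521.2 -38.4  91. ]
baseA w2 [521.1 -38.2  91. ]
baseB w1 [ 504.2 -147.5   91. ]
nest [512.8 -93.4 121. ] dist 111.30178922551274 yaw -0.14979401771083614
mould [527.4 346.5  12. ] [541.  236.7  12. ] [534.2 291.6  12. ] dist 110.62604122296337 yaw 0.12346925492092074
mould top [184.73405671 196.52502209]
```

```bash
python3 - <<'E'
from h import *
import json
t=json.load(open("top0.json"));w=json.load(open("w3.json"))
im=np.load("w3.npy");hsv=cv2.cvtColor(im,cv2.COLOR_BGR2HSV)
u=110+(752-399)/1.33;v=165/1.33
X,e=tri([ray(t,183.4,167.5),ray(w,u,v,1)]);print(u,v,X.round(),np.round(e,1),onz(w,u,v,98,1).round(1))
m=cv2.inRange(hsv,(0,0,200),(180,45,255));m=m[90:160,345:410];n,l,s,c=cv2.connectedComponentsWithStats(m)
for k in range(1,n):
    if s[k,4]>60:
        q=c[k]+[345,90];print(s[k],q,onz(w,*q,98,1).round(1)); x0,y0,W,H=s[k,:4]
        for a,b in((x0,y0+H/2),(x0+W,y0+H/2)): print(onz(w,345+a,90+b,98,1).round(1))
E
```

```text
375.4135338345865 124.06015037593984 [642. 283.  99.] [1.3 1.3] [642.7 284.2  98. ]
[ 51  10  14  11 114] [402.87719298 105.07894737] [673.8 313.2  98. ]
[664.8 310.6  98. ]
[683.6 315.1  98. ]
[ 14  16  36  39 713] [376.06732118 124.65778401] [643.7 283.7  98. ]
[623.2 278.6  98. ]
[668.  287.7  98. ]
```

The jar stands near enough (edge about 85 mm from the mould's centre) for the gripper's body to reach it at full depth. So I'll first grip high with a 14 mm offset away from the jar, let the closing jaws bring the mould to the tool, then regrip lower.

```bash
python3 -m pendant '[[[0.08,0.74,-0.6],[0,0,-0.03],1],[[0.08,0.74,-0.7],[0,0,-0.03],1],[[0.08,0.74,-0.8],[0,0,-0.03],1],[[0.07,0.74,-0.8],[0,0,-0.03],1],[[0,0,-0.9],[0,0,0],1],[[0,0,-0.9],[0,0,0],1],[[0,0,-0.8],[0,0,0],1],[[0,0,-0.6],[0,0,0],1],[[0,0,0],[0,0,0],1],[[0,0,0],[0,0,0],1]]'
```

```text
time: 4.47
tool_pos: [520.5, 289.2, 54.9]
tcp_rot: [-3.14, 0.001, 1.693]
contact_force: [-0.3, 1.1, -0.1]
grip_width: 91.9
finger_force: 0.0
```

```bash
python3 -m pendant '[[[0,0,0],[0,0,0],0.8],[[0,0,0],[0,0,0],0.6],[[0,0,0],[0,0,0],0.5],[[0,0,0],[0,0,0],0.4],[[0,0,0],[0,0,0],0.3],[[0,0,0],[0,0,0],0.2],[[0,0,0],[0,0,0],0.1],[[0,0,0],[0,0,0],0],[[0,0,0],[0,0,0],0],[[0,0,0],[0,0,0],0]]'; python3 -m pendant '[[[0,0,0],[0,0,0],0.4],[[0,0,0],[0,0,0],0.5],[[0,0,-0.2],[0,0,0],0.5],[[0,0,-0.3],[0,0,0],0.5],[[0,0,-0.25],[0,0,0],0.5],[[0,0,0],[0,0,0],0.3],[[0,0,0],[0,0,0],0],[[0,0,0],[0,0,0],-0.3],[[0,0,0],[0,0,0],-0.3],[[0,0,0],[0,0,0],-0.3]]'
```

```text
time: 5.3
tool_pos: [520.5, 290.6, 55.1]
tcp_rot: [-3.142, 0.0, 1.694]
contact_force: [0.2, -0.4, 0.7]
grip_width: 45.9
finger_force: 0.0
time: 6.13
tool_pos: [520.3, 290.5, 32.3]
tcp_rot: [-3.141, 0.0, 1.694]
contact_force: [-0.6, -0.6, 0.0]
grip_width: 40.4
finger_force: 0.0
```

```bash
python3 shot.py w4; python3 - <<'E'
import cv2,numpy as np
from h import *
cv2.imwrite("pics/w4s.png",np.hstack([cv2.resize(np.load("w4.npy"),(400,300)),cv2.resize(bot.capture("scene")[200:350,120:320],(400,300))]))
E
```

```text
6.1833 [520.3 290.6  32.4] [-3.141  0.     1.694] [ 0.3  0.1 -0.1] [511. 368. 208.]
```

View pics/w4s.png

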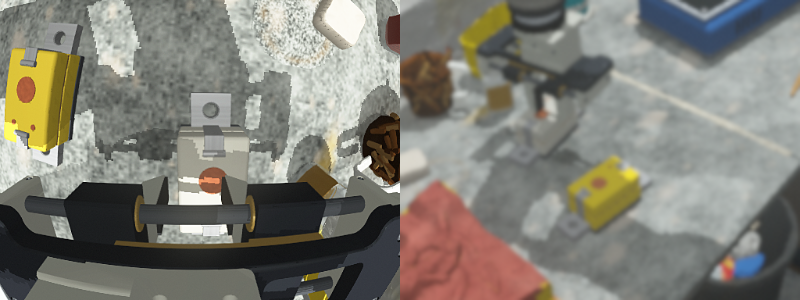

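```bash
python3 - <<'E'
from h import *
import json
w=json.load(open("w4.json"));o=bot.get_obs();print(o["time"],o["grip_width"],o["finger_force"])
print("hole",onz(w,268.8,140.8,12,1).round(1))
for n in("w3","w4"):
    w=json.load(open(n+".json"));hsv=cv2.cvtColor(np.load(n+".npy"),cv2.COLOR_BGR2HSV)
    m=cv2.inRange(hsv,(3,120,80),(14,255,255));k,l,s,c=cv2.connectedComponentsWithStats(m)
    for i in range(1,k):
        if s[i,4]>60: print(n,s[i],[onz(w,*c[i],z,1).round(1) for z in(50,)])
w=json.load(open("w4.json"))
for z in(15,50,80):
    for s in(-1,1): print(z,s,proj(w,[520.3+s*20*np.cos(.123),290.6+s*20*np.sin(.123),z],1).round())
c=cv2.resize(np.load("w4.npy")[110:320,160:370],(600,600),interpolation=cv2.INTER_CUBIC);cv2.imwrite("pics/w4c.png",c)
E
```

```text
6.2333 34.057048120710775 0.0
hole [526.8 347.4  12. ]
w3 [148  29  16  16 199] [array([373. , 355.7,  50. ])]
w3 [412  57  49  69 547] [array([760.7, 359.7,  50. ])]
w3 [270  85  17  18 234] [array([533.2, 299.3,  50. ])]
w3 [419  94   9  17  74] [array([729.8, 330.3,  50. ])]
w4 [ 21  98  24  34 619] [array([373.8, 356.2,  50. ])]
w4 [255 215  35  33 845] [array([532.1, 300.3,  50. ])]
15 -1 [220. 221.]
15 1 [277. 221.]
50 -1 [215. 243.]
50 1 [282. 243.]
80 -1 [208. 269.]
80 1 [288. 269.]
```

View pics/w4c.png

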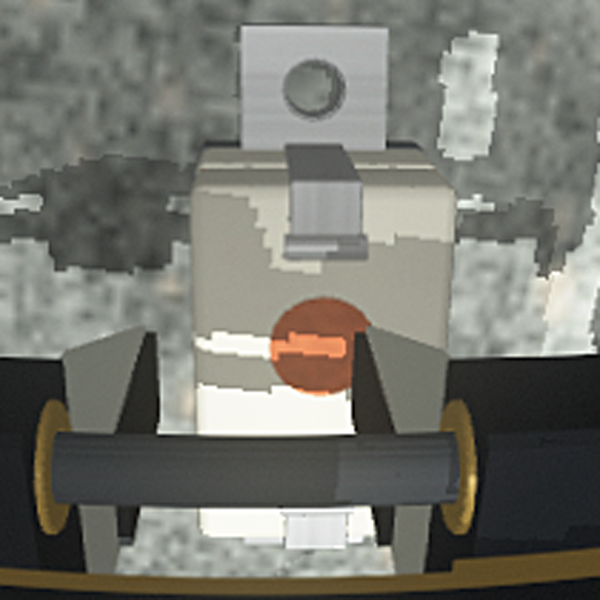

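The crop shows the fingers above the block, and the block unmoved. From the pictures the fingertips sit about 16 mm *behind* the reported TCP (tip pixels at row 225, about 174 mm from the camera), not 17 mm ahead. I'll open, go lower by the difference and test by closing.

```bash
python3 -m pendant '[[[0,0,0.2],[0,0,0],0.5],[[0,0,0],[0,0,0],1],[[0,0,0],[0,0,0],1],[[0,0,0],[0,0,0],1],[[0,0,0],[0,0,0],1],[[0,0,0],[0,0,0],1],[[0,0,0],[0,0,0],1],[[0,0,0],[0,0,0],1],[[0,0,0],[0,0,0],1],[[0,0,0],[0,0,0],1]]'; python3 -m pendant '[[[0,0,-0.3],[0,0,0],1],[[0,0,-0.3],[0,0,0],0.8],[[0,0,0],[0,0,0],0.6],[[0,0,0],[0,0,0],0.5],[[0,0,0],[0,0,0],0.4],[[0,0,0],[0,0,0],0.3],[[0,0,0],[0,0,0],0.1],[[0,0,0],[0,0,0],0],[[0,0,0],[0,0,0],0],[[0,0,0],[0,0,0],0]]'
```

```text
time: 7.07
tool_pos: [520.5, 290.6, 38.6]
tcp_rot: [-3.142, 0.0, 1.694]
contact_force: [0.1, -0.4, -0.5]
grip_width: 91.1
finger_force: 0.0
time: 7.9
tool_pos: [521.4, 290.9, 21.4]
tcp_rot: [3.139, -0.0, 1.694]
contact_force: [5.2, 0.1, 3.1]
grip_width: 53.9
finger_force: 29.9
```

It grips now (53.9 mm, 30 N), so the offset is confirmed. I'll lift a little, carry the mould 25 mm away from the jar, set it down and regrip lower.

```bash
python3 -m pendant '[[[0,0,0.2],[0,0,0],-0.2],[[0,0,0.2],[0,0,0],-0.2],[[-0.4,0,0],[0,0,0],-0.2],[[-0.4,0,0],[0,0,0],-0.2],[[0,0,-0.1],[0,0,0],-0.2],[[0,0,-0.1],[0,0,0],-0.2],[[0,0,-0.1],[0,0,0],-0.2],[[0,0,-0.08],[0,0,0],-0.2],[[0,0,0],[0,0,0],-0.2],[[0,0,0],[0,0,0],-0.2]]'; python3 -m pendant '[[[0,0,0],[0,0,0],0.4],[[0,0,0],[0,0,0],0.5],[[0,0,0],[0,0,0],0.5],[[0,0,-0.2],[0,0,0],0.5],[[0,0,-0.25],[0,0,0],0.5],[[0,0,-0.25],[0,0,0],0.5],[[0,0,0],[0,0,0],0.2],[[0,0,0],[0,0,0],-0.2],[[0,0,0],[0,0,0],-0.2],[[0,0,0],[0,0,0],-0.2]]'
```

```text
time: 8.73
tool_pos: [496.7, 290.6, 21.2]
tcp_rot: [-3.141, -0.0, 1.694]
contact_force: [-1.5, -0.5, -1.6]
grip_width: 53.6
finger_force: 29.8
time: 9.57
tool_pos: [496.3, 290.5, -0.1]
tcp_rot: [-3.141, 0.0, 1.694]
contact_force: [1.0, -0.3, -3.4]
grip_width: 54.2
finger_force: 29.9
```

```bash
python3 -m pendant '[[[0,0,0.4],[0,0,0],-0.2],[[0,0,0.8],[0,0,0],-0.2],[[0,0,1],[0,0,0],-0.2],[[0,0,1],[0,0,0],-0.2],[[0,0,1],[0,0,-0.2],-0.2],[[0,-0.4,0.6],[0,0,-0.3],-0.2],[[0.1,-0.8,0.2],[0,0,-0.3],-0.2],[[0.1,-0.9,0],[0,0,-0.3],-0.2],[[0.1,-0.9,0],[0,0,-0.3],-0.2],[[0.1,-0.9,0],[0,0,-0.3],-0.2]]'; python3 -m pendant '[[[0.1,-0.9,0],[0,0,-0.2],-0.2],[[0.05,-0.9,0],[0,0,-0.2],-0.2],[[0,-0.9,0],[0,0,-0.2],-0.2],[[0,-0.9,0],[0,0,-0.1],-0.2],[[0,-0.9,0],[0,0,0],-0.2],[[0,-0.9,0],[0,0,0],-0.2],[[0,-0.9,0],[0,0,0],-0.2],[[0,-0.9,0],[0,0,0],-0.2],[[0,-0.7,0],[0,0,0],-0.2],[[0,-0.3,0],[0,0,0],-0.2]]'; python3 -m pendant '[[[0,0,0],[0,0,0],-0.2],[[0,0,0],[0,0,0],-0.2],[[0,0,0],[0,0,0],-0.2],[[0,0,0],[0,0,0],-0.2],[[0,0,0],[0,0,0],-0.2],[[0,0,0],[0,0,0],-0.2],[[0,0,0],[0,0,0],-0.2],[[0,0,0],[0,0,0],-0.2],[[0,0,0],[0,0,0],-0.2],[[0,0,0],[0,0,0],-0.2]]';python3 shot.py w5
python3 - <<'E'
from h import *
I=np.load("w5.npy");cv2.imwrite("pics/w5c.png",cv2.resize(I[90:250,170:370],(800,640))[:600])
E
```

```text
time: 10.4
tool_pos: [507.6, 172.5, 150.0]
tcp_rot: [-3.14, 0.0, 1.489]
contact_force: [1.7, -0.2, -5.4]
grip_width: 54.1
finger_force: 29.9
time: 11.23
tool_pos: [512.3, -74.8, 149.8]
tcp_rot: [-3.14, 0.001, 1.404]
contact_force: [0.7, -0.0, -5.4]
grip_width: 54.1
finger_force: 29.9
time: 12.07
tool_pos: [513.0, -72.3, 150.2]
tcp_rot: [3.142, 0.0, 1.406]
contact_force: [-0.3, 0.0, -5.2]
grip_width: 53.9
finger_force: 29.9
12.1167 [513.  -72.4 150.2] [3.142 0.    1.406] [-0.9 -0.3 -4.7] [526.   5. 326.]
```

View pics/w5c.png

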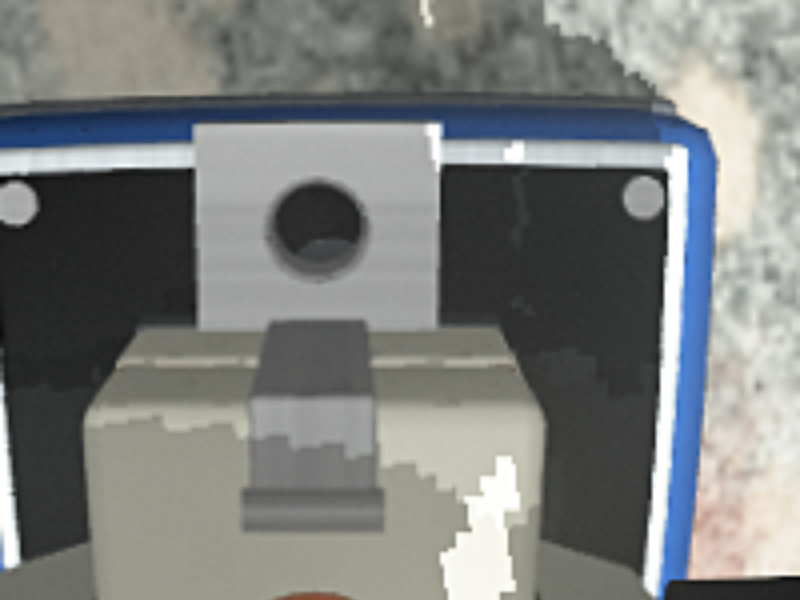

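The near lug's hole is at about (248.8,147.1) in full pixels, the lug is centred and square to the view, and the block is held level.

```bash
python3 - <<'E'
from h import *
import json
w=json.load(open("w5.json"));H=onz(w,248.8,147.1,162.4,1);tcp=np.array([513,-72.4]);yaw=1.406
y=np.array([np.cos(yaw),np.sin(yaw)]);x=np.array([y[1],-y[0]]);d=H[:2]-tcp
print("hole",H.round(1),"rel x,y",d@x,d@y)
for sx in(195,441): print(onz(w,170+sx/4-.4,90+220/4,162.4,1).round(1))
# target: hole -> pos A
E
```

```text
hole [522.  -17.2 162.4] rel x,y -0.19264417174942722 55.95707263262229
[505.6 -13.1 162.4]
[539.2 -18.7 162.4]
```

Held centred (within 0.2 mm). Now over the nest and lowering to just above the post tips.

```bash
python3 -m pendant '[[[0,-0.3,0],[0,0,0.12],-0.2],[[0,-0.3,0],[0,0,0],-0.2],[[0,-0.1,0],[0,0,0],-0.2],[[0,0,-0.3],[0,0,0],-0.2],[[0,0,-0.3],[0,0,0],-0.2],[[0,0,-0.15],[0,0,0],-0.2],[[0,0,0],[0,0,0],-0.2],[[0,0,0],[0,0,0],-0.2],[[0,0,0],[0,0,0],-0.2],[[0,0,0],[0,0,0],-0.2]]';python3 shot.py w6
python3 - <<'E'
from h import *
import json
w=json.load(open("w6.json"))
for a,z in((56,121),(56,140)):
    print(proj(w,[512.8-a*np.sin(-.15),-93.4+a*np.cos(-.15),z],1).round(1))
I=np.load("w6.npy");cv2.imwrite("pics/w6c.png",cv2.resize(I[110:190,200:300],(800,640),interpolation=cv2.INTER_CUBIC)[:600])
E
```

```text
time: 12.95
tool_pos: [513.3, -93.3, 128.0]
tcp_rot: [3.141, 0.0, 1.421]
contact_force: [0.1, 0.0, -5.4]
grip_width: 53.9
finger_force: 29.9
13.0 [513.3 -93.3 128.1] [3.141 0.    1.421] [ 0.4  0.4 -5.4] [525. -16. 304.]
[248.3 143. ]
[248.3 147.2]
```

View pics/w6c.png

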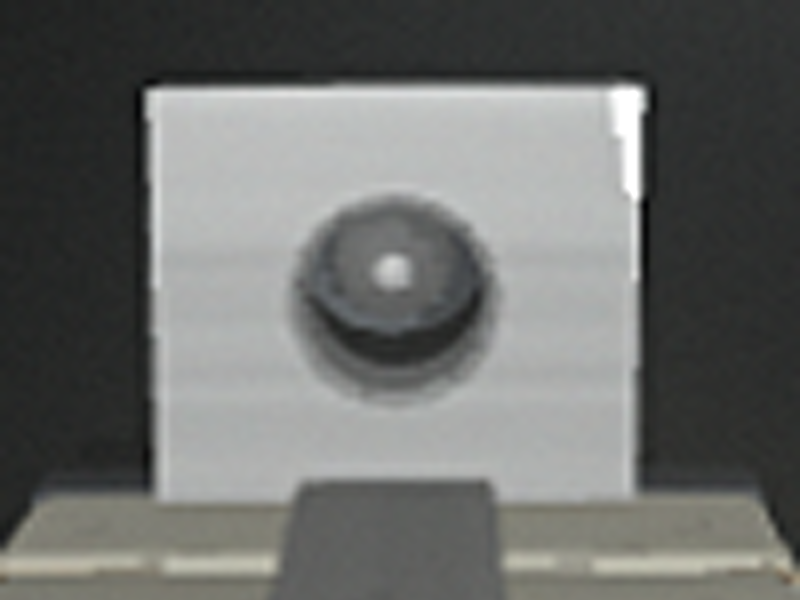

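The post tip (248.7,143.4) shows centred in the hole, as predicted. Lowering gently.

```bash
python3 -m pendant '[[[0,0,-0.15],[0,0,0],-0.2],[[0,0,-0.15],[0,0,0],-0.2],[[0,0,-0.15],[0,0,0],-0.2],[[0,0,-0.15],[0,0,0],-0.2],[[0,0,-0.15],[0,0,0],-0.2],[[0,0,-0.15],[0,0,0],-0.2],[[0,0,-0.12],[0,0,0],-0.2],[[0,0,-0.1],[0,0,0],-0.2],[[0,0,0],[0,0,0],-0.2],[[0,0,0],[0,0,0],-0.2]]'
```

```text
time: 13.83
tool_pos: [513.0, -93.4, 94.0]
tcp_rot: [-3.141, -0.0, 1.421]
contact_force: [0.2, -0.2, -4.9]
grip_width: 54.3
finger_force: 29.9
```

```bash
python3 -m pendant '[[[0,0,-0.05],[0,0,0],-0.2],[[0,0,-0.05],[0,0,0],-0.2],[[0,0,-0.03],[0,0,0],-0.2],[[0,0,-0.03],[0,0,0],-0.2],[[0,0,0],[0,0,0],-0.2],[[0,0,0],[0,0,0],-0.2],[[0,0,0],[0,0,0],-0.2],[[0,0,0],[0,0,0],-0.2],[[0,0,0],[0,0,0],-0.2],[[0,0,0],[0,0,0],-0.2]]'
```

```text
time: 14.67
tool_pos: [513.1, -93.4, 90.2]
tcp_rot: [3.141, 0.0, 1.421]
contact_force: [-3.1, 1.2, 6.0]
grip_width: 54.2
finger_force: 29.9
```

Contact rose by about 11 N at 90.2: it's home. Let go, rise, and move to look at the dial.

```bash
python3 -m pendant '[[[0,0,0],[0,0,0],0.4],[[0,0,0],[0,0,0],0.6],[[0,0,0],[0,0,0],0.8],[[0,0,0],[0,0,0],1],[[0,0,0],[0,0,0],1],[[0,0,0],[0,0,0],1],[[0,0,0.2],[0,0,0],1],[[0,0,0.5],[0,0,0],1],[[0,0,0.8],[0,0,0],1],[[0,0,0.9],[0,0,0],1]]'; python3 -m pendant '[[[0,0,0.8],[0,0,0],1],[[-0.5,-0.8,0],[0,0,-0.9],1],[[-0.5,-0.8,0],[0,0,-0.9],1],[[-0.5,-0.8,0],[0,0,-0.9],1],[[-0.5,-0.8,0],[0,0,-0.9],1],[[-0.5,-0.8,0],[0,0,-0.9],1],[[-0.5,-0.8,0],[0,0,-0.9],1],[[-0.5,-0.8,0],[0,0,-0.9],1],[[-0.3,-0.7,0],[0,0,-0.9],1],[[0,0,0],[0,0,-0.9],1]]'; python3 -m pendant '[[[0,0,0],[0,0,0],1],[[0,0,0],[0,0,0],1],[[0,0,0],[0,0,0],1],[[0,0,0],[0,0,0],1],[[0,0,0],[0,0,0],1],[[0,0,0],[0,0,0],1],[[0,0,0],[0,0,0],1],[[0,0,0],[0,0,0],1],[[0,0,0],[0,0,0],1],[[0,0,0],[0,0,0],1]]'|head -3
python3 shot.py w7
python3 - <<'E'
from h import *
import json
w=json.load(open("w7.json"));I=np.load("w7.npy")
print("dial guess px",proj(w,[487,-241,137],1).round(),proj(w,[512.8,-93.4,140],1).round(),proj(w,[504.5,-148.5,102],1).round())
g=cv2.cvtColor(I,cv2.COLOR_BGR2GRAY);h=cv2.cvtColor(I,cv2.COLOR_BGR2HSV)
# pod: white label; print coarse class map around the dial
c=proj(w,[487,-241,125],1).astype(int)
for v in range(c[1]-60,c[1]+64,4): print(v,"".join("r" if (h[v,u,1]>110 and (h[v,u,0]<12 or h[v,u,0]>168)) else "b" if(h[v,u,1]>110 and 95<h[v,u,0]<130) else "#" if g[v,u]<70 else "+" if g[v,u]<150 else "." for u in range(max(0,c[0]-100),min(512,c[0]+100),3)))
print(c)
E
```

```text
time: 15.5
tool_pos: [512.2, -93.2, 161.6]
tcp_rot: [-3.139, -0.0, 1.421]
contact_force: [0.4, 0.9, -1.1]
grip_width: 91.9
finger_force: 0.0
time: 16.33
tool_pos: [397.5, -285.9, 185.9]
tcp_rot: [3.14, 0.001, 0.44]
contact_force: [0.1, -1.1, 0.4]
grip_width: 91.8
finger_force: 0.0
time: 17.17
tool_pos: [399.0, -282.4, 185.3]
tcp_rot: [3.142, 0.0, 0.449]
17.2167 [ 399.  -282.4  185.3] [3.142 0.    0.449] [ 0.4 -0.6  0.3] [ 468. -247.  361.]
dial guess px [252.  81.] [102. -11.] [165.  26.]
21 +#..++#+.....#+####..+bbbbbbbbbbbbb..........bbbbbbbb+...........+.
25 #..+++++....#+####..+bbbbbbbbbbbbb.............bbbbbbbb+....+......
29 ...#++++...++####..+bbbbbbbbbbbbb...#............bbbbbbbb..........
33 .....+....++####..+bbbbbbbbbbbbb...b##b....rr......bbbbbbbb........
37 .........++####..+bbbbbbbbbbbbb...b#..#b.............bbbbbbbb......
41 ##.......+####..+bbbbbbbbbbbbb....##..##..............bbbbbbbb.....
45 ####....+####...bbbbbbbbbbbbb.....##..##.........rr.....bbbbbbb....
49 ######++####...bbbbbbbbbbbbb......##..##...........r......bbbbb....
53 ###########+..bbbbbbbbbbbbb.......#
[... 915 characters left out ...]
...#####+##+++#++++#....b+++..........+...
109 ..bbbbbbbbbbbbb..............###++##+++#++#+....b+........+...+....
113 bbbbbbbbbbbbbb.................####++++##+.....b+...........+......
117 bbbbbbbbbbbbb.....................#++++#......b+....+..............
121 bbbbbbbbbbbb..++...................####......b+....+..........+....
125 +#bbbbbbbbbbbb..............................b+.....+.....+......++.
129 ++++bbbbbbbbbbbb...........................bb....+++..........++.++
133 +++++#bbbbbbbbbbbb........................bb.........+..+.....+..+.
137 ++++++++bbbbbbbbbbbb.....................bb.+...++++.++++.+++++++++
141 ++++++++++bbbbbbbbbbbb..................b#...+........+....++++++++
[251  81]
```

```bash
python3 - <<'E'
from h import *
import json
w=json.load(open("w7.json"))
print("disc",onz(w,259.5,87,97,1).round(1),onz(w,229,87,97,1).round(1),onz(w,290,87,97,1).round(1))
for n,u,v in(("front",260.5,32),("line front",260.5,36),("line rear",260.5,75)): print(n,onz(w,u,v,137,1).round(1))
for u in(253,269.5): print(onz(w,u,50,137,1).round(1))
E
python3 -m pendant '[[[0.3,0.1,0],[0,0,0],1],[[0.5,0.2,0],[0,0,0],1],[[0.3,0.1,0],[0,0,0],1],[[0,0,0],[0,0,0],1],[[0,0,0],[0,0,0],1],[[0,0,0],[0,0,0],1],[[0,0,0],[0,0,0],1],[[0,0,0],[0,0,0],1],[[0,0,0],[0,0,0],1],[[0,0,0],[0,0,0],1]]'|head -3
python3 shot.py w8
python3 - <<'E'
from h import *
import json
w=json.load(open("w8.json"));I=np.load("w8.npy")
g=cv2.cvtColor(I,cv2.COLOR_BGR2GRAY);h=cv2.cvtColor(I,cv2.COLOR_BGR2HSV)
c=proj(w,[487,-241,125],1).astype(int)
for v in range(c[1]-60,c[1]+56,4): print(v,"".join("r" if (h[v,u,1]>110 and (h[v,u,0]<12 or h[v,u,0]>168)) else "b" if(h[v,u,1]>110 and 95<h[v,u,0]<130) else "#" if g[v,u]<70 else "+" if g[v,u]<150 else "." for u in range(200,310,2)))
E
```

```text
disc [ 488.  -248.3   97. ] [ 476.5 -224.3   97. ] [ 500.1 -272.2   97. ]
front [ 523.8 -230.3  137. ]
line front [ 520.9 -231.7  137. ]
line rear [ 493.6 -244.8  137. ]
[ 508.5 -231.5  137. ]
[ 513.9 -242.4  137. ]
time: 18.05
tool_pos: [431.8, -270.6, 185.4]
tcp_rot: [3.141, 0.0, 0.448]
18.1 [ 431.8 -270.5  185.4] [ 3.141 -0.     0.448] [ 0.7 -0.2 -0.2] [ 501. -236.  361.]
65 ..+bbbbbbbbbbbbbbbbbbbb....+...................bbbbbbbb
69 .bbbbbbbbbbbbbbbbbbbbb.....+..........rrr........bbbbbb
73 bbbbbbbbbbbbbbbbbbbb................................bbb
77 bbbbbbbbbbbbbbbbbbb.....+#######.......................
81 bbbbbbbbbbbbbbbbbb......###..#+#...............rr......
85 bbbbbbbbbbbbbbbb........###..#+#.................rrr...
89 bbbbbbbbbbbbbbb.........###..#+#.......................
93 bbbbbbbbbbbbb..........+###..++#+......................
97 bbbbbbbbbbbb.......########..++#####.................rr
101 bbbbbbbbbbb.....+##########..++##++++#+................
105 bbbbbbbbb......############..++##++++++#+.............r
109 bbbbbbbb......##++#########..++##++++++++#.............
113 bbbbbbb
[... 308 characters left out ...]
++##########++++######+++#++......bb++..
137 .............##+###########++++########+##......bb.....
141 ...............############++++##########.....bb+......
145 ................#######################+.....bb........
149 ..................+##################......bbb...+++...
153 ......................+##########+........bb+.+..+++...
157 ........................########.........bb....++++....
161 ........................########.......bb+.............
165 ........................+#######.....+bb++++++++.+++++.
169 ..............................+++.++b#+++++++++...+..++
173 bbb.....................+.+++++++++##+++..+++++++++++++
177 bbbbbb................++++++++++++#+.++++++.++++++.++++
```

```bash
python3 - <<'E'
from h import *
import json
a=json.load(open("w7.json"));b=json.load(open("w8.json"))
for n,p,q in(("lf",(260.5,35.5),(256,79.5)),("lr",(260.5,75),(256,119.5)),("disc",(259.5,87),(255,124.5))):
    X,e=tri([ray(a,*p,1),ray(b,*q,1)]);print(n,X.round(1),np.round(e,1))
lf=onz(b,256,79.5,137,1);lr=onz(b,256,119.5,137,1);d=lf-lr;print(lf.round(1),lr.round(1),"ang",np.arctan2(d[1],d[0]))
print("disc",onz(b,255,124.5,97,1).round(1)); print("front",onz(b,255,77,137,1).round(1),"rear bottom",onz(b,256,167,100,1).round(1),onz(b,256,167,137,1).round(1))
fr=onz(b,255,77,137,1)[:2]; print("axis from front",fr-40*np.array([np.cos(.45),np.sin(.45)]))
w=b;I=np.load("w8.npy")
E
```

```text
lf [ 522.1 -231.4  133.7] [0.1 0.1]
lr [ 494.3 -244.9  130.3] [0.1 0.1]
disc [ 488.6 -248.1   87.3] [0.2 0.2]
[ 521.8 -231.6  137. ] [ 494.6 -244.7  137. ] ang 0.44945510474590533
disc [ 489.  -247.5   97. ]
front [ 523.2 -230.1  137. ] rear bottom [ 455.3 -264.8  100. ] [ 461.8 -260.6  137. ]
axis from front [ 487.16974238 -247.51684047]
```

Dial axis is at about (488,−247.5), with the bar at 0.45 rad and its top at about 134–137 mm, as expected. Approaching with a narrowed jaw.

```bash
python3 -m pendant '[[[0.4,0.16,0],[0,0,0],0.6],[[0.6,0.25,0],[0,0,0],0.3],[[0.6,0.25,0],[0,0,0],0.1],[[0.27,0.11,0],[0,0,0],0.1],[[0,0,0],[0,0,0],0.1],[[0,0,-0.4],[0,0,0],0.1],[[0,0,-0.8],[0,0,0],0.1],[[0,0,-0.8],[0,0,0],0.1],[[0,0,-0.6],[0,0,0],0.1],[[0,0,-0.3],[0,0,0],0.1]]'; python3 -m pendant '[[[0,0,-0.1],[0,0,0],0.1],[[0,0,0],[0,0,0],-0.2],[[0,0,0],[0,0,0],-0.4],[[0,0,0],[0,0,0],-0.6],[[0,0,0],[0,0,0],-0.8],[[0,0,0],[0,0,0],-1],[[0,0,0],[0,0,0],-1],[[0,0,0],[0,0,0],-1],[[0,0,0],[0,0,0],-1],[[0,0,0],[0,0,0],-1]]'
```

```text
time: 18.93
tool_pos: [486.4, -246.7, 96.0]
tcp_rot: [-3.138, 0.002, 0.449]
contact_force: [-0.2, -0.4, -0.9]
grip_width: 50.5
finger_force: 0.0
time: 19.77
tool_pos: [489.0, -248.7, 95.9]
tcp_rot: [3.138, -0.001, 0.449]
contact_force: [1.4, -5.3, -0.4]
grip_width: 12.8
finger_force: 30.0
```

```bash
python3 -m pendant '[[[0,0,0],[0,0,-0.4],-1],[[0,0,0],[0,0,-0.5],-1],[[0,0,0],[0,0,-0.5],-1],[[0,0,0],[0,0,-0.5],-1],[[0,0,0],[0,0,-0.5],-1],[[0,0,0],[0,0,-0.5],-1],[[0,0,0],[0,0,-0.5],-1],[[0,0,0],[0,0,-0.5],-1],[[0,0,0],[0,0,-0.5],-1],[[0,0,0],[0,0,-0.5],-1]]'; python3 -c "
from h import *
print(bot.get_obs()['moment'])"
```

```text
time: 20.6
tool_pos: [488.9, -248.6, 95.9]
tcp_rot: [3.139, -0.002, -0.142]
contact_force: [2.2, -4.3, -0.6]
grip_width: 12.8
finger_force: 30.0
[-0.56732258 -0.18560451  0.1905271 ]
```

Half-way (0.59 rad) with low forces; going on.

```bash
python3 -m pendant '[[[0,0,0],[0,0,-0.6],-1],[[0,0,0],[0,0,-0.6],-1],[[0,0,0],[0,0,-0.6],-1],[[0,0,0],[0,0,-0.6],-1],[[0,0,0],[0,0,-0.6],-1],[[0,0,0],[0,0,-0.6],-1],[[0,0,0],[0,0,-0.6],-1],[[0,0,0],[0,0,-0.6],-1],[[0,0,0],[0,0,-0.5],-1],[[0,0,0],[0,0,0],-1]]'; python3 shot.py w9; python3 - <<'E'
from h import *
import json
print(bot.get_obs()['moment'])
w=json.load(open("w9.json"));I=np.load("w9.npy");g=cv2.cvtColor(I,cv2.COLOR_BGR2GRAY)
print(proj(w,[488+40*np.cos(-.75),-247.5+40*np.sin(-.75),137],1).round())
for v in range(100,260,5): print(v,"".join("#" if g[v,u]<60 else "+" if g[v,u]<150 else "." for u in range(150,350,3)))
im=bot.capture("top");np.save("top9.npy",im);a=np.load("top0.npy")
t=json.load(open("top0.json"));hsv=cv2.cvtColor(im,cv2.COLOR_BGR2HSV)
m=cv2.inRange(hsv,(0,0,175),(180,60,255))
q=proj(t,[512.8,-93.4,140]).astype(int);print("nest px",q);m2=m[q[1]-16:q[1]+17,q[0]-20:q[0]+21]
for r in m2: print("".join("#" if x else "." for x in r))
E
```

```text
time: 21.43
tool_pos: [489.0, -248.4, 95.9]
tcp_rot: [3.141, -0.003, -0.777]
contact_force: [3.0, -5.2, -0.9]
grip_width: 12.8
finger_force: 30.0
21.4833 [ 489.  -248.5   95.9] [ 3.141e+00 -3.000e-03 -7.740e-01] [ 3.3 -4.8 -0.6] [ 544. -300.  272.]
[-0.61985742 -0.34012522  0.15213363]
[249. 186.]
100 ...............#++++++++++++++++++.......................+..+...+++
105 ............+++++++++++++++++++++++..........................+.+..+
110 ..........++++++++++++++++++++++++++..........................+.+++
115 ........++++++++++#+++++++++..+++++++.........................+.+++
120 ......#++++++++++++++++++.......++++++...................++...+++.+
125 .+..+++++++++++++++++++....+++...++++++.......................+...+
130 ..#++++++++++++++++++.............+++++++..................++....+.
135 #++++++++++++++++++................+++++++....+............++++++..
140 ++++++++++++++++.....................++++++...+.....+.+..++.+.++.++
145 ++++++++++++++...................+.+.+++++++..+++...+++.++.++++++++
150 ++++++++++++...........................++++++........++++.++..+++++
155 +++++
[... 2206 characters left out ...]
####.....######.............
..####...########.....######...###...#...
..######.########.....######..###........
..######.#########...#######..##.........
...###...###################...#.........
..........#################.####.........
..........######################.........
...........####################..........
.........................######..........
.........................................
.........................................
........................................#
........................................#
........................................#
........................................#
.........................................
#........................................
```

The pointer is in line with the jaws at −0.775 rad, so the dial stands at about 1.22 (three-dot click). The mould is seen on the nest and forces are small. One settling call, then hand in.

```bash
python3 -m pendant '[[[0,0,0],[0,0,0],-1],[[0,0,0],[0,0,0],-1],[[0,0,0],[0,0,0],-1],[[0,0,0],[0,0,0],-1],[[0,0,0],[0,0,0],-1],[[0,0,0],[0,0,0],-1],[[0,0,0],[0,0,0],-1],[[0,0,0],[0,0,0],-1],[[0,0,0],[0,0,0],-1],[[0,0,0],[0,0,0],-1]]'; python3 -c "
from plant import bot
print(bot.close_job())"
```

```text
time: 22.37
tool_pos: [489.0, -248.4, 95.9]
tcp_rot: [3.141, -0.003, -0.773]
contact_force: [3.0, -4.5, 0.0]
grip_width: 12.7
finger_force: 30.0
the job is handed in; nothing more can be done
None
```

The mould was lowered over both posts and let go, and I handed the job in at 22.4 s with the gripper holding the dial at about 1.22 rad (three-dot click); the hand-in gave no verdict, and I did not re-measure the mould, cup, jar or blank after letting go.

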